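# Pin the suction hood and hold its hose flange ready for the screws

## Task

The dust hood is going back to the polishing motor. First take the headed hinge pin from the wooden bur block and push it down through the bracket's fork and the hood's lug until its head sits fully home on the upper ear; then pick up the aluminium hose flange and hold it level and still about a centimetre above the hood's outlet, every screw hole centred over a threaded hole so that the whole thread shows through it, so that I can slip in the gasket and start the screws. Do not let the flange touch the hood, do not shove the hood about, leave the dish, bar, screwdriver, stone, tape and jar where they are, and finish while still holding the flange there.

Things in the scene. Friction and masses are not known exactly. Their poses are not given: they have to be found in the camera images.
- pin: steel hinge pin, about 70 g, standing tip down in a hole of the bur block, 36 mm deep (raise it 36 mm to free it). Origin at the tip, z up along the pin. Shank 12 mm thick, 46 mm long below the head, the last 10 mm tapering to 6 mm; knurled head 24 mm across, 14 mm high
- pin_head (a point): middle of the pin's head, on the axis, 53 mm above the tip: the place to grip
- pin_seat (a point): centre of the underside of the pin's head, 46 mm above the tip; it meets fork_hole when the pin is home
- bur_block: hardwood block fixed to the bench, 120 (x) x 70 (y) x 45 mm high. The pin stands at its local x = -30 mm, y = 0, in a 15 mm hole whose floor is 9 mm above the bench; four thin burs, tops 77 mm above the bench, stand at local x = +30 and +48 mm. Origin at the underside's centre
- bracket: dark steel hinge bracket bolted to the bench: two level ears 44 mm wide and 10 mm thick, tops 74 and 50 mm above the bench, joined by a post 32 to 58 mm from the pin axis on the -y side, no higher than the ears; a 15 mm hole through both, free space below. Origin on the vertical pin axis at bench level; y points towards the hood
- fork_hole (a point): centre of the hole's mouth on top of the bracket's upper ear, 74 mm above the bench, on the pin axis; z up
- hood: grey sheet-steel suction hood, 3 kg, loose on the bench: a box 170 (x) x 160 (y) x 108 mm high at local y = 70 to 230 mm, open on the far (+y) side. Its lug, 12 mm thick, lies in the fork between the ears, its 15 mm hole in line with theirs. Origin on that hole's axis at bench level. It can turn a little about this axis when pushed
- outlet (a point): centre of the top face of the hood's outlet pad, 122 mm above the bench, at the hood's local (0, 150) mm. The pad is 120 (x) x 90 (y) mm and stands 14 mm above the hood, with a 60 mm opening and four 6 mm threaded holes at +-48 mm (x) and +-33 mm (y) from its centre. Axes as the hood's
- thread_a (a point): mouth of the threaded hole at the outlet pad's local (-48, -33) mm, 122 mm above the bench
- thread_b (a point): mouth of the threaded hole diagonal to it, at the pad's local (+48, +33) mm
- flange: aluminium hose flange, 0.2 to 0.45 kg, flat on the bench, spigot up: plate 120 (x) x 90 (y) x 6 mm with four 14 mm screw holes at +-48 mm (x), +-33 mm (y); in its middle a round spigot tube, 46 mm outside, 40 mm inside, up to 60 mm above the underside. Origin at the underside's centre, x along the long side. The same after half a turn
- spigot_top (a point): centre of the spigot's open upper end, 60 mm above the plate's underside
- hole_a (a point): centre, at the underside, of the flange's screw hole at local (-48, -33) mm
- hole_b (a point): centre, at the underside, of the screw hole diagonal to it, at local (+48, +33) mm
- motor: green polishing motor with a yellow end cover, fixed, beyond the hood's open side. Origin at bench level, up to 40 mm from the pin axis. Grey felt wheel, 110 mm wide, at local y = 320 to 345 mm, up to 190 mm above the bench; motor body from local y = 415 mm on, up to 235 mm high
- screw_dish: bystander: shallow round steel dish, 76 mm wide, 14 mm high, with four small screws; origin at its underside's centre
- polish_bar: bystander: bar of dark polishing compound, 110 x 42 x 30 mm, lying flat; origin at its underside's centre
- screwdriver: bystander: screwdriver lying on the bench; origin about its middle
- stone: bystander: polished stone disc, 64 mm wide, 24 mm high; origin at its underside's centre
- tape_roll: bystander: roll of tape lying flat, 84 mm wide, 24 mm high; origin at its underside's centre
- brush_jar: bystander: glass jar 76 mm wide and 100 mm high, with rods standing out to 190 mm; origin at its underside's centre

How it is judged (in metres and radians):
On the way, in this order (a step that is already met when the one before it is completed fails the run):
1. the pin is pushed through fork and lug, its head home on the upper ear, and let go (z of pin_seat in the frame of fork_hole between -0.003 and 0.002 m and horizontal distance between pin_seat and fork_hole below 0.0035 m and angle between pin's own z axis and vertical below 0.08 rad and contact force between the fingers and pin below 0.1 N), for 0.2 s.
2. the flange is lifted clear of the bench in the gripper (height (world z) of flange above 0.04 m and contact force between the fingers and flange above 1 N), for 0.2 s.
At the end, for the whole second after the job is handed in: pin upright, underside of its head within 2 mm of the upper ear; gripper holding the flange still, level (within 4 degrees), its underside 4 to 20 mm above the outlet pad, not touching the hood, each screw hole within 4 mm of a threaded hole, either way round (z of pin_seat in the frame of fork_hole between -0.003 and 0.002 m and horizontal distance between pin_seat and fork_hole below 0.0035 m and angle between pin's own z axis and vertical below 0.08 rad and ((horizontal distance between hole_a and thread_a below 0.004 m and horizontal distance between hole_b and thread_b below 0.004 m) or (horizontal distance between hole_a and thread_b below 0.004 m and horizontal distance between hole_b and thread_a below 0.004 m)) and z of flange in the frame of outlet between 0.004 and 0.02 m and angle between flange's own z axis and vertical below 0.07 rad and linear speed of flange below 0.02 m/s and angular speed of flange below 0.15 rad/s and contact force between flange and hood below 0.05 N and contact force between the fingers and flange above 1 N); the arm keeps its last pose, push and grip.
It fails at once if the flange touches the hood (contact force between flange and hood above 0.5 N).
It fails at once if the hood is shoved or tipped (distance of outlet from where it was at the start of the episode above 0.03 m or angle between hood's own z axis and vertical above 0.1 rad).
It fails at once if a bystander is knocked away (distance of any of screw_dish, polish_bar, screwdriver, stone, tape_roll, brush_jar from where it was at the start of the episode above 0.03 m).
It also fails if it takes over 58 s, if anything falls off the work surface, if the arm or the gripper's body presses on something with over 40 N, if the wrist force passes 120 N, or if a joint passes its speed limit or range.

## Robot

A 6-joint arm with a two-finger parallel gripper is mounted at the origin on the work surface. World frame = base frame: x ahead of the robot, y to its left, z up, the work surface at z = 0. Lengths are in m, angles in degrees, forces in N, time in s.
With the tool pointing down it reaches from about 0.35 to 0.725 m from the base axis. Payload 6 kg.
Tool frame: the origin (TCP) lies between the finger pads; the fingertips stand bot.finger_overhang ahead of it and the grasp point (between the pads) lies 3 mm ahead of it (bot.finger_overhang is the distance from the TCP to the fingertips, in m); z points along the fingers, y is the line along which they close (so a half turn about z gives the same grasp; the last joint's range is limited). The gripper opens to 85 mm and grips with 20 to 120 N. Pads are 22 mm wide; open, the fingers measure 114 mm over their backs; the gripper's body (76 mm by 85 mm) begins 54 mm behind the grasp point. The pads swing forward as they close: fully open they stand 13 mm farther back than shut.
Start: joints at [-45.911, 2.303, 4.859, 0, -92.561, -19.12], TCP at [0.253, -0.544, 0.253] pointing down, gripper open.
Joint ranges: [-146.85, 146.85], [-73.84, 115.35], [-62.03, 85.46], [-188.31, 113.3], [-161.28, -10.13], [-171.36, 171.36]. Speed limits (degrees/s): [147.25, 147.25, 172.46, 180, 180, 180].

## Interface

Orientations are given as a 3x3 rotation matrix whose columns are the frame's x, y, z axes.
In Python, from station import bot gives the robot as it stands.
- The arm moves only by the tool play_rows, never from a script. Its argument "moves" is one flat list of numbers, 7 for each row, row after row: the shift along the world's x, y, z scaled (see below), then the turn, a rotation vector about the world's x, y, z scaled (see below), then the opening, from 0 (shut) to 1 (fully open). A call has exactly 10 rows; each row is the pose to reach, as a shift and turn from the pose commanded when the call began, turning the shorter way round; what a row does not reach only later rows make up. The controller multiplies each number of a shift by 0.15 m and each number of a turn by 360 degrees. A row lasts 1/8 s, in which the tool goes at most 62.5 mm and 10.7 degrees, less where a joint would pass 70% of its speed; a pose out of reach is approached as far as the arm can. A call with a number of a shift or a turn outside -1 to 1 is refused whole. A call with a gripper value outside its range is refused whole. The fingers move at their own pace and stop on an object; the grip force is fixed at half the most. Time passes only in rows, so rows that repeat a pose let the fingers close, or fill a call up. It gives the time, the measured TCP pose, the force, the opening and the grip force at its end, in the units of the state.
- bot.sense(): the state, without advancing time (a new reading comes with each control period).
- bot.get_image(name): name is "scene" or "top" or "wrist"; returns (picture, depth): 400x640x3 uint8, red, green, blue; 400x640 float32, m along the optical axis (not along the pixel's ray), 0 where there is no reading.
- bot.calibration(name): a dict with "fx", "fy", "cx", "cy" (pixels), "pose" (4x4, takes a point from camera to world coordinates). Camera axes: x right, y down, z forward; pixel columns grow to the right and rows downward; lengths in m; the calibration is good to about 2 mm. The wrist camera is an equidistant fisheye: a pixel r from the principal point sees the ray r / f radians off the axis. A picture is of the moment at which its call begins: read the wrist's pose just before it. calibration takes no time and is no camera call; for the wrist camera it gives the pose at the moment of the call.
- bot.sign_off(): hands the job in; it is judged then, once.
The state is a dict: "clock": time; "joint_pos": joint angles; "qd": joint speeds; "effort": joint torques, N m; "ee_pos": TCP position; "tcp_rot": TCP orientation; "wrist_force": force on the tool from outside, world axes, zero at the start; "ft_torque": the same for the moment, N m; "opening": finger opening in m; "gripper_force": force on a finger pad.
Only numpy, scipy, OpenCV 4.12 (cv2) and the standard library are available. Lean on these libraries where they do the work, as an engineer would, in place of code of your own. Each camera call takes 0.05 s, during which the arm holds its last target. There are 200 camera calls.

## Working session

There is one attempt and no reset: what is moved stays moved. The work goes in short steps, Python scripts to look and compute and a tool call to move; the robot and the scene stay as the last step left them, time stands still between calls to the robot, and variables do not carry over. Pictures are saved under pics/ and viewed, at most 10 in all, crops included, and the job is handed in when it is done.

Besides the shell and the picture viewer there is one more tool, called after ">>>" by a JSON object that holds its "method" and its "body". play_rows: Moves the arm, as the interface text tells. Shifts and turns lie within -1 to 1; 1 stands for 0.15 m of shift or 360 degrees of turn. Its arguments: {"type":"object","properties":{"moves":{"type":"array","items":{"type":"number","minimum":-1,"maximum":1}}},"required":["moves"]}

```bash
mkdir -p pics
cat > h.py <<'E'
from station import bot
import numpy as np, cv2
def grab(n):
    c=bot.calibration(n); p,d=bot.get_image(n); return c,p,d
def pts(c,d):
    v,u=np.mgrid[:d.shape[0],:d.shape[1]]
    P=np.stack([(u-c['cx'])/c['fx']*d,(v-c['cy'])/c['fy']*d,d],-1)
    T=np.array(c['pose']); return P@T[:3,:3].T+T[:3,3]
E
python3 - <<'E'
from h import *
for n in ['top','scene']:
    c,p,d=grab(n); cv2.imwrite(f'pics/{n}0.png',p[:,:,::-1]); np.savez(f'{n}0.npz',P=pts(c,d),p=p,d=d)
    print(n,c)
s=bot.sense(); print(s['ee_pos'],s['tcp_rot'],s['clock'],bot.finger_overhang,s['opening'])
E
```

```text
top {'fx': 492.2382754823488, 'fy': 492.2382754823488, 'cx': 329.12362397090965, 'cy': 200.28614630241253, 'pose': array([[-0.02839312, -0.99662986,  0.07695936,  0.49729482],
       [-0.99958414,  0.02792047, -0.00721085, -0.10542943],
       [ 0.00503781, -0.0771321 , -0.99700815,  1.13729885],
       [ 0.        ,  0.        ,  0.        ,  1.        ]])}
scene {'fx': 401.07658686668407, 'fy': 401.07658686668407, 'cx': 313.28438568502, 'cy': 197.85215675640666, 'pose': array([[-0.71544499,  0.57153247, -0.40185706,  0.91878319],
       [ 0.69861809,  0.59216119, -0.40159419,  0.24204316],
       [ 0.00844004, -0.56806316, -0.82294168,  0.79969155],
       [ 0.        ,  0.        ,  0.        ,  1.        ]])}
[ 0.25323758 -0.54365671  0.25236124] [[-9.06539387e-01 -4.22120523e-01 -7.77511879e-04]
 [-4.22121227e-01  9.06538273e-01  1.42492274e-03]
 [ 1.03355144e-04  1.61995285e-03 -9.99998683e-01]] 0.1 0.022 0.08539426876213331
```

View pics/top0.png

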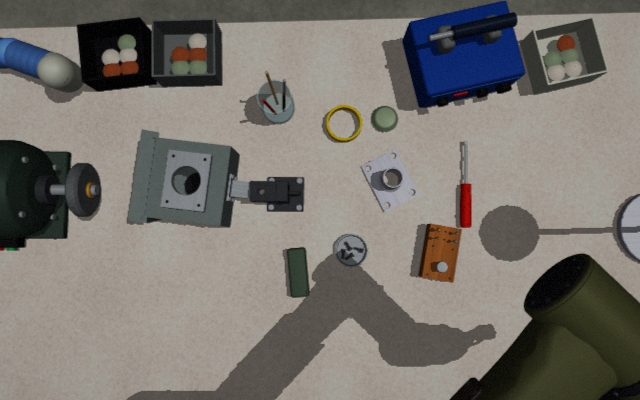

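View pics/scene0.png

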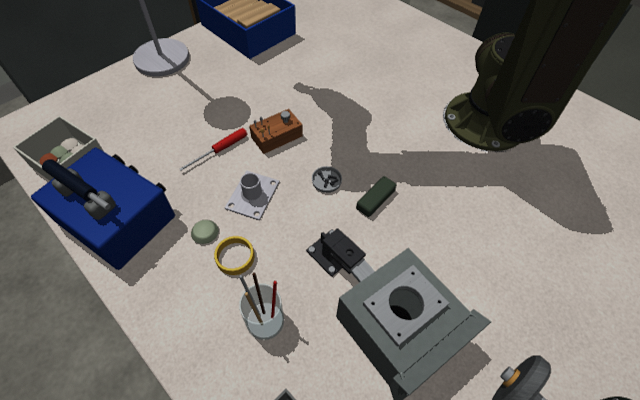

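Top view: pin head at about (443,267), fork at (268,190), hood outlet at (187,181) and flange spigot at (390,178). The scene view agrees, with the hood on the fork's +y side. Next I measure from the height maps and take an enlarged crop.

Run:
```python
from h import *
D=np.load('top0.npz'); P=D['P']; p=D['p']; z=P[...,2]
def reg(n,u0,u1,v0,v1,z0,z1):
    m=np.zeros(z.shape,np.uint8); m[v0:v1,u0:u1]=((z>z0)&(z<z1))[v0:v1,u0:u1]
    k,l,st,_=cv2.connectedComponentsWithStats(m); i=1+np.argmax(st[1:,4]); m=l==i
    X=P[m]; r=cv2.minAreaRect((X[:,:2]*1000).astype(np.float32))
    print(n,m.sum(),'mean',X.mean(0).round(4),'zmed',np.median(X[:,2]).round(4),'rect mm',np.round(r[0],1),np.round(r[1],1),round(r[2],1)); return m
reg('pinhead',425,462,250,285,0.056,0.09)
reg('block',410,470,215,290,0.035,0.052)
reg('spigot',365,415,155,205,0.05,0.075)
reg('plate',350,425,140,220,0.003,0.012)
reg('ear',235,310,165,220,0.066,0.085)
reg('pad',140,240,130,235,0.116,0.135)
reg('hoodtop',120,250,120,240,0.095,0.115)
a=cv2.resize(p[135:290,345:480],None,fx=4,fy=4,interpolation=cv2.INTER_CUBIC)[:600]
cv2.imwrite('pics/a.png',a[:,:,::-1])
b=cv2.resize(p[130:230,130:315],None,fx=4.3,fy=4.3,interpolation=cv2.INTER_CUBIC)[:, :800]
cv2.imwrite('pics/b.png',b[:,:,::-1])
```

```text
pinhead 108 mean [ 0.429  -0.3519  0.0674] zmed 0.068 rect mm [ 429.3 -352.4] [21.8 24.1] 84.8
block 1607 mean [ 0.4593 -0.3581  0.0445] zmed 0.0446 rect mm [ 458.3 -359.6] [ 71.7 119.9] 78.0
spigot 106 mean [ 0.6278 -0.2552  0.0588] zmed 0.0589 rect mm [ 627.7 -255.2] [43.7 44.5] 42.2
plate 1355 mean [ 0.6261 -0.2543  0.0062] zmed 0.0061 rect mm [ 627.6 -256.5] [124.5  94.5] 25.8
ear 744 mean [0.6029 0.0174 0.0738] zmed 0.0739 rect mm [603.5  20.3] [85.8 44.4] 88.4
pad 1900 mean [0.6254 0.1824 0.1218] zmed 0.1219 rect mm [625.8 182.4] [ 91.5 120.3] 81.6
hoodtop 4910 mean [0.6271 0.2032 0.1081] zmed 0.1081 rect mm [626.8 197.4] [191.9 194.1] 81.2
```

View pics/a.png

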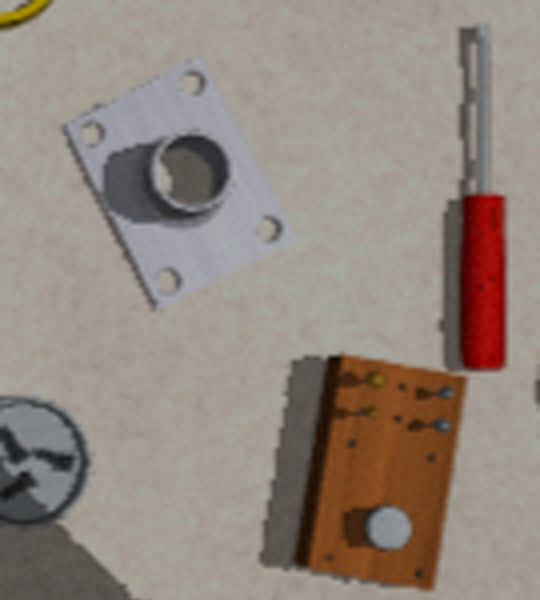

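View pics/b.png

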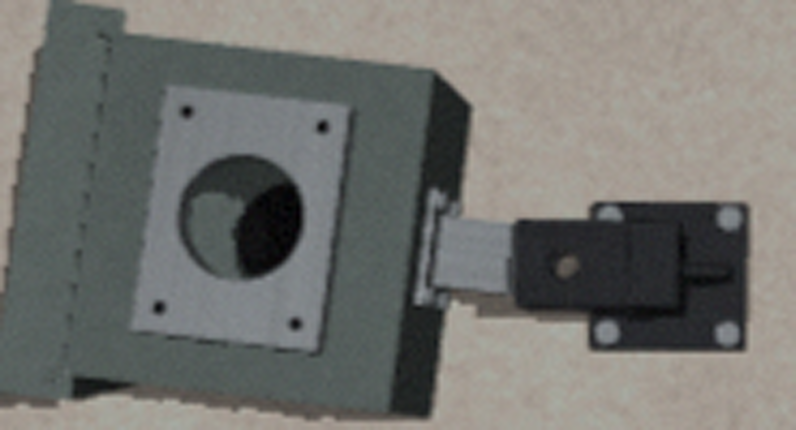

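The crops give the pin head at a.png (388,527), the fork hole at b.png (567,266), and the threads at b.png (187,112), (322,127), (158,307), (295,324). The flange holes are at a.png (192,83), (91,133), (270,229), (168,280). I turn these into world points at the known heights.

```bash
cat >> h.py <<'E'
def ray(c,u,v,z):
    T=np.array(c['pose']); d=T[:3,:3]@[(u-c['cx'])/c['fx'],(v-c['cy'])/c['fy'],1]
    return T[:3,3]+d*(z-T[2,3])/d[2]
def proj(c,X):
    T=np.array(c['pose']); q=T[:3,:3].T@(np.array(X)-T[:3,3]); return np.array([c['cx']+c['fx']*q[0]/q[2],c['cy']+c['fy']*q[1]/q[2]])
E
python3 - <<'E'
from h import *
c=bot.calibration('top')
A=lambda x,y:(345+(x+.5)/4-.5,135+(y+.5)/4-.5)
B=lambda x,y:(130+(x+.5)/4.3-.5,130+(y+.5)/4.3-.5)
f=lambda uv,z:ray(c,*uv,z)[:2]*1000
print('pin',f(A(388,527),.069)); F=f(B(567,266),.074); print('fork',F)
O=f(B(241,217),.122); print('outlet hole',O,np.linalg.norm(O-F))
t=[f(B(*q),.122) for q in [(187,112),(322,127),(158,307),(295,324)]]; m=np.mean(t,0); print('threads',np.round(t,1),m,np.linalg.norm(m-F))
d=m-F; print('hood yaw',np.degrees(np.arctan2(-d[0],d[1])), 'thread x edge', [np.degrees(np.arctan2(*(t[i]-t[j])[::-1])) for i,j in((0,2),(1,3))],[np.linalg.norm(t[i]-t[j]) for i,j in((0,2),(1,3),(0,1),(2,3))])
h=[f(A(*q),.006) for q in [(192,83),(91,133),(270,229),(168,280)]]; print('flange',np.round(h,1),np.mean(h,0),[np.degrees(np.arctan2(*(h[i]-h[j])[::-1])) for i,j in((0,2),(1,3))],[np.linalg.norm(h[i]-h[j]) for i,j in((0,2),(1,3),(0,1),(2,3))])
print('spig',f(A(190,174),.06))
# scene check via proj
cs=bot.calibration('scene'); D=np.load('scene0.npz');P=D['P'];z=P[...,2]
for n,(u0,u1,v0,v1),(z0,z1) in [('pin',(275,297,105,128),(.058,.085)),('spig',(232,268,165,205),(.052,.07)),('pad',(350,460,255,350),(.117,.13)),('ear',(300,375,225,280),(.067,.085))]:
    m=np.zeros(z.shape,bool); m[v0:v1,u0:u1]=((z>z0)&(z<z1))[v0:v1,u0:u1]; X=P[m]; r=cv2.minAreaRect((X[:,:2]*1000).astype(np.float32)); print(n,m.sum(),np.median(X[:,2]),np.round(r[0],1),np.round(r[1],1),r[2])
E
```

```text
pin [ 430.04726372 -351.65720939]
fork [602.62753714  32.94649742]
outlet hole [625.97087622 183.22113375] 152.07688122016683
threads [[677.8 209. ]
 [668.7 143.9]
 [583.6 223.3]
 [573.5 157.7]] [625.90713812 183.44194472] 152.28532260197437
hood yaw -8.793186499488638 thread x edge [np.float64(-8.615388723084141), np.float64(-8.248121512081378)] [np.float64(95.31202487400145), np.float64(96.1336860010068), np.float64(65.76726102534957), np.float64(66.37942316681162)]
flange [[ 685.1 -264. ]
 [ 657.5 -204.4]
 [ 598.7 -305.8]
 [ 570.9 -245.8]] [ 628.04031806 -255.02044739] [np.float64(25.82586356870299), np.float64(25.57591677381174)] [np.float64(95.94136976202645), np.float64(95.97963177848499), np.float64(65.75466028378757), np.float64(66.17267893076945)]
spig [ 625.53763278 -253.429709  ]
pin 75 0.06964633545719023 [ 430.8 -353.8] [23.2 21.4] 46.59101486206055
spig 146 0.05936562360022185 [ 628.8 -256.2] [45.4 46.5] 7.161035537719727
pad 2673 0.12310546417086687 [630.3 213.2] [154.  121.5] 81.94532775878906
ear 821 0.07515349023729345 [604.4  32.1] [113.2  45.4] 87.76594543457031
```

>>> {"method": "play_rows", "body": {"moves": [0.25,0.25,-0.1,0,0,0,1,0.5,0.5,-0.2,0,0,0,1,0.75,0.75,-0.3,0,0,0,1,0.95,0.95,-0.4,0,0,0,1,1,1,-0.45,0,0,0,1,1,1,-0.45,0,0,0,1,1,1,-0.45,0,0,0,1,1,1,-0.45,0,0,0,1,1,1,-0.45,0,0,0,1,1,1,-0.45,0,0,0,1]}}

```text
clock: 1.35
ee_pos: [0.4031, -0.3942, 0.1859]
tcp_rot: [[-0.907, -0.422, 0.0], [-0.422, 0.907, -0.0], [-0.0, -0.0, -1.0]]
wrist_force: [-1.0, 0.1, 0.5]
opening: 0.0852
gripper_force: 0.0
```

Run:
```python
from h import *
c,p,d=grab('wrist'); print(c); cv2.imwrite('pics/w1.png',p[:,:,::-1]); np.savez('w1.npz',p=p,d=d,T=c['pose'])
print(bot.sense()['ee_pos'],bot.sense()['tcp_rot'],bot.sense()['clock'])
```

```text
{'fx': 309.70691628693146, 'fy': 309.70691628693146, 'cx': 317.4853972015076, 'cy': 200.17665923885113, 'pose': array([[-4.21976961e-01,  8.65415332e-01,  2.70169850e-01,
         3.33133963e-01],
       [ 9.06606270e-01,  4.03040688e-01,  1.24993102e-01,
        -4.26404121e-01],
       [-7.18494873e-04,  2.97681889e-01, -9.54664850e-01,
         3.05809224e-01],
       [ 0.00000000e+00,  0.00000000e+00,  0.00000000e+00,
         1.00000000e+00]])}
[ 0.40314053 -0.39409597  0.18585359] [[-9.06713504e-01 -4.21747100e-01  7.79345924e-05]
 [-4.21747098e-01  9.06713507e-01  4.31162148e-05]
 [-8.88484861e-05  6.22536598e-06 -9.99999996e-01]] 1.4
```

View pics/w1.png

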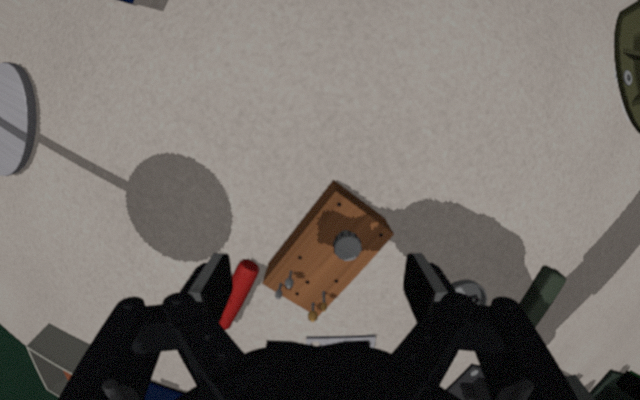

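Wrist view: the pin head is at about (347,246) on the wooden block, with the open fingertips at (222,258) and (412,258). I locate the head from depth with the fisheye model.

```bash
cat >> h.py <<'E'
def wdirs(c,u,v):
    x=(np.asarray(u,float)-c['cx']);y=(np.asarray(v,float)-c['cy']); r=np.hypot(x,y)+1e-9; th=r/c['fx']; k=np.tan(th)/r
    return np.stack([x*k,y*k,np.ones_like(k)],-1)
def wpts(c,d):
    v,u=np.mgrid[:d.shape[0],:d.shape[1]]; T=np.array(c['pose']); return (wdirs(c,u,v)*d[...,None])@T[:3,:3].T+T[:3,3]
def wray(c,u,v,z):
    T=np.array(c['pose']); d=T[:3,:3]@wdirs(c,u,v); return T[:3,3]+d*(z-T[2,3])/d[2]
E
python3 - <<'E'
from h import *
c=bot.calibration('wrist'); D=np.load('w1.npz'); P=wpts(c,D['d']); z=P[...,2]
m=np.zeros(z.shape,bool); m[220:275,320:375]=(z>.0655)[220:275,320:375]&(z<.075)[220:275,320:375]
X=P[m]; r=cv2.minAreaRect((X[:,:2]*1000).astype(np.float32)); print('pin',m.sum(),np.median(X[:,2]),X.mean(0),r); print(np.argwhere(m).mean(0))
# fingertips lowest points
R=bot.sense()['tcp_rot'];t=bot.sense()['ee_pos']
L=(P-np.array(t))@np.array(R)
for n,s in (('L',slice(180,240)),('R',slice(400,450))):
    l=L[250:330,s].reshape(-1,3); zz=z[250:330,s].ravel(); l=l[zz>.12]; print(n,len(l),l[:,2].max() if len(l) else 0, np.percentile(l[:,2],98) if len(l) else 0, l[l[:,2]>l[:,2].max()-.004].mean(0) if len(l) else 0)
E
```

```text
pin 537 0.06802596560800883 [ 0.42847552 -0.35410004  0.06800602] ((428.8550720214844, -353.92510986328125), (23.3524112701416, 22.518096923828125), 25.962570190429688)
[247.84729981 347.2122905 ]
L 3161 0.010613456803853595 0.006657865538810148 [ 0.00111765 -0.04251178  0.00793273]
R 2897 0.010208191272928595 0.006748300825433951 [0.00116082 0.04292801 0.00774905]
```

>>> {"method": "play_rows", "body": {"moves": [0.1,0.15,-0.1,0,0,0,1,0.178,0.275,-0.25,0,0,0,1,0.178,0.275,-0.45,0,0,0,1,0.178,0.275,-0.62,0,0,0,1,0.178,0.275,-0.72,0,0,0,1,0.178,0.275,-0.72,0,0,0,0,0.178,0.275,-0.72,0,0,0,0,0.178,0.275,-0.72,0,0,0,0,0.178,0.275,-0.72,0,0,0,0,0.178,0.275,-0.72,0,0,0,0]}}

```text
clock: 2.65
ee_pos: [0.4306, -0.3531, 0.079]
tcp_rot: [[-0.906, -0.422, 0.002], [-0.422, 0.906, -0.001], [-0.001, -0.002, -1.0]]
wrist_force: [-0.3, -0.8, 4.7]
opening: 0.0209
gripper_force: 58.7
```

Run:
```python
from h import *
s=bot.sense(); print(s['ee_pos'],s['opening'],s['gripper_force'],s['wrist_force'],s['ft_torque'],s['clock'])
c,p,d=grab('wrist'); P=wpts(c,d); L=(P-np.array(s['ee_pos']))@np.array(s['tcp_rot'])
cs,ps,ds=grab('scene')
u,v=proj(cs,[.43,-.353,.06]).astype(int); print(u,v)
a=cv2.resize(ps[v-50:v+50,u-65:u+65],None,fx=4,fy=4,interpolation=cv2.INTER_CUBIC)
b=cv2.resize(p[200:320,240:420],None,fx=1.5,fy=1.5); 
out=np.zeros((400,800,3),np.uint8); out[:,:520]=a; out[:180,525:795]=b; cv2.imwrite('pics/g1.png',out[:,:,::-1])
```

```text
[ 0.43056381 -0.35313111  0.07901514] 0.020855041516879023 58.722047209739685 [-0.26166675 -0.84554624  4.70209852] [-0.11900285 -0.05128938 -0.02424907] 2.65
285 116
```

View pics/g1.png

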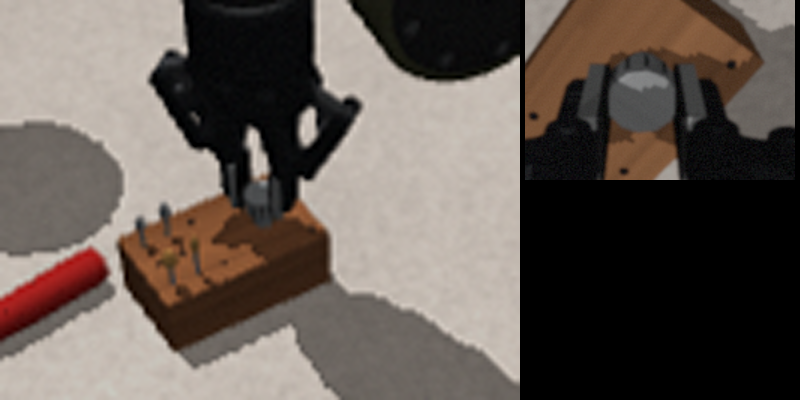

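The pin head is gripped between the pads (crop (262,205)), pin upright. Now lift it and carry it towards the fork while turning.

>>> {"method": "play_rows", "body": {"moves": [0,0,0.25,0,0,0,0,0,0,0.5,0,0,0,0,0,0,0.733,0,0,0.02,0,0.2,0.25,0.733,0,0,0.046,0,0.4,0.5,0.733,0,0,0.072,0,0.65,0.75,0.733,0,0,0.098,0,0.85,1,0.733,0,0,0.124,0,1,1,0.733,0,0,0.15,0,1,1,0.733,0,0,0.17,0,1,1,0.733,0,0,0.18,0]}}

```text
clock: 4.0
ee_pos: [0.5798, -0.2021, 0.1862]
tcp_rot: [[-0.001, -1.0, -0.003], [-1.0, 0.001, 0.001], [-0.001, 0.003, -1.0]]
wrist_force: [-0.5, -0.5, -0.3]
opening: 0.0206
gripper_force: 60.1
```

>>> {"method": "play_rows", "body": {"moves": [0.04,0.25,0,0,0,0,0,0.08,0.5,0,0,0,0,0,0.12,0.75,0,0,0,0,0,0.157,1,0,0,0,0,0,0.157,1,0,0,0,0,0,0.157,1,0,0,0,0,0,0.157,1,0,0,0,0,0,0.157,1,0,0,0,0,0,0.157,1,0,0,0,0,0,0.157,1,0,0,0,0,0]}}

```text
clock: 5.25
ee_pos: [0.6035, -0.0529, 0.1877]
tcp_rot: [[-0.004, -1.0, -0.0], [-1.0, 0.004, -0.0], [0.0, 0.0, -1.0]]
wrist_force: [-0.9, -0.3, -0.7]
opening: 0.0212
gripper_force: 60.1
```

Run:
```python
from h import *
s=bot.sense(); print(s['ee_pos'],s['tcp_rot'],s['opening'],s['gripper_force'],s['wrist_force'],s['clock'])
c,p,d=grab('wrist'); np.savez('w2.npz',p=p,d=d); cs,ps,ds=grab('scene')
u,v=proj(cs,[.6,-.03,.1]).astype(int); print(u,v)
a=cv2.resize(ps[v-70:v+50,u-60:u+70],None,fx=3.5,fy=3.5,interpolation=cv2.INTER_CUBIC)
b=cv2.resize(p[170:340,200:440],None,fx=1.4,fy=1.4)
out=np.zeros((420,800,3),np.uint8); out[:,:455]=a; out[:238,460:796]=b; cv2.imwrite('pics/g2.png',out[:,:,::-1])
```

```text
[ 0.60350711 -0.05288113  0.18772813] [[-4.41240527e-03 -9.99990262e-01 -8.69579685e-05]
 [-9.99990265e-01  4.41240640e-03 -1.28689203e-05]
 [ 1.32524889e-05  8.69003390e-05 -9.99999996e-01]] 0.02121668361025592 60.05268216133118 [-0.92491315 -0.26101631 -0.68311226] 5.25
329 224
```

View pics/g2.png

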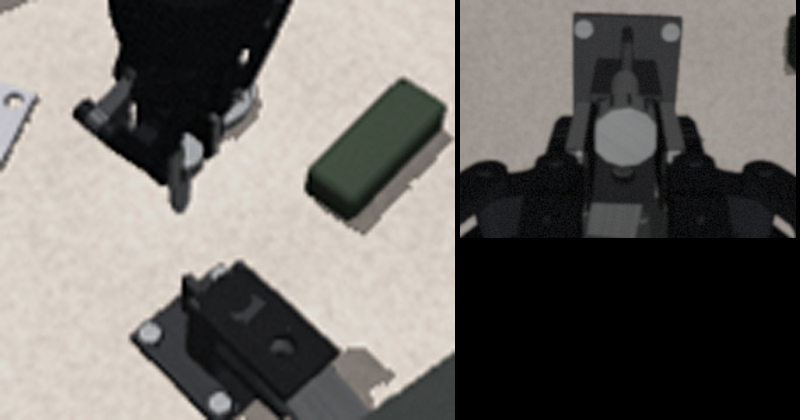

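Scene crop: the pin hangs from the fingers at (185,175) and the fork hole is at (283,346). Wrist crop: head at (625,137), fork hole at (622,172). I check the pin's tilt and where its tip is against the hole.

Run:
```python
from h import *
c=bot.calibration('wrist'); D=np.load('w2.npz'); P=wpts(c,D['d']); s=bot.sense(); t=np.array(s['ee_pos'])
v,u=np.mgrid[:400,:640]
q=(u>300)&(u<336)&(v>190)&(v<300)
for z0,z1 in ((.118,.128),(.128,.138),(.138,.148),(.148,.158),(.158,.164),(.17,.182)):
    m=q&(P[...,2]>z0)&(P[...,2]<z1)&(np.hypot(P[...,0]-t[0],P[...,1]-t[1])<.02); X=P[m]
    if len(X): print(z0,len(X),X[:,0].min().round(4),X[:,0].max().round(4),'x',X[:,0].mean().round(4),'ymin(near)',np.percentile(X[:,1],3).round(4),'ymax',X[:,1].max().round(4))
print('head',wray(c,317.9,267.9,.1877-.0095)); print('fork wrist',wray(c,315.7,292.9,.074))
cs=bot.calibration('scene'); print('fork scene',ray(cs,349.5,252.5,.074))
m=(P[...,2]>.07)&(P[...,2]<.078)&(np.abs(P[...,0]-.604)<.04)&(P[...,1]<.075)&(P[...,1]>-.04); X=P[m]; print('ear',X[:,0].min(),X[:,0].max(),X[:,1].min(),X[:,1].max())
print(proj(cs,[.604,.035,.074]))
D=np.load('scene0.npz'); # tight view of hole in start image
```

```text
0.118 19 0.5972 0.6079 x 0.6019 ymin(near) -0.0597 ymax -0.0554
0.128 125 0.5967 0.6085 x 0.6028 ymin(near) -0.0597 ymax -0.054
0.138 122 0.5969 0.6082 x 0.6025 ymin(near) -0.0596 ymax -0.0551
0.148 18 0.5978 0.6056 x 0.6029 ymin(near) -0.0597 ymax -0.0577
0.158 5 0.5977 0.6104 x 0.603 ymin(near) -0.0645 ymax -0.0619
0.17 1497 0.5938 0.6108 x 0.6023 ymin(near) -0.0651 ymax -0.0415
head [ 0.60235297 -0.05477146  0.1782    ]
fork wrist [0.60450004 0.03124249 0.074     ]
fork scene [0.6053107 0.0340531 0.074    ]
ear 0.5805228381671778 0.6242816435216003 -0.025026057899629375 0.0587161564791176
[350.28840332 252.3964353 ]
```

>>> {"method": "play_rows", "body": {"moves": [0.005,0.25,0,0,0,0,0,0.005,0.45,0,0,0,0,0,0.005,0.58,-0.05,0,0,0,0,0.005,0.58,-0.15,0,0,0,0,0.005,0.58,-0.22,0,0,0,0,0.005,0.58,-0.22,0,0,0,0,0.005,0.58,-0.22,0,0,0,0,0.005,0.58,-0.22,0,0,0,0,0.005,0.58,-0.22,0,0,0,0,0.005,0.58,-0.22,0,0,0,0]}}

```text
clock: 6.6
ee_pos: [0.6043, 0.0344, 0.1549]
tcp_rot: [[-0.004, -1.0, 0.0], [-1.0, 0.004, 0.0], [-0.0, -0.0, -1.0]]
wrist_force: [1.3, -1.1, -1.5]
opening: 0.0213
gripper_force: 60.0
```

Run:
```python
from h import *
s=bot.sense(); t=np.array(s['ee_pos']);print(t,s['wrist_force'],s['opening'],s['clock'])
c,p,d=grab('wrist'); P=wpts(c,d); np.savez('w3.npz',p=p,d=d)
near=np.hypot(P[...,0]-t[0],P[...,1]-t[1])<.025
for z0,z1 in ((.083,.093),(.096,.11),(.11,.12),(.136,.15)):
    X=P[near&(P[...,2]>z0)&(P[...,2]<z1)]
    if len(X): print('W',z0,len(X),X[:,0].min().round(4),X[:,0].max().round(4),'x',X[:,0].mean().round(4),'y',np.percentile(X[:,1],3).round(4),X[:,1].max().round(4))
m=(np.abs(P[...,2]-.074)<.003)&(np.abs(P[...,0]-.604)<.04)&(P[...,1]<.075)&(P[...,1]>-.04); X=P[m]; print('ear',X[:,0].min(),X[:,0].max(),X[:,1].min(),X[:,1].max(),len(X))
cs,ps,ds=grab('scene'); Q=pts(cs,ds); np.savez('s3.npz',p=ps,d=ds)
u,v=proj(cs,[.604,.034,.09]).astype(int); print(u,v)
a=cv2.resize(ps[v-35:v+35,u-40:u+40],None,fx=5,fy=5,interpolation=cv2.INTER_CUBIC)
b=cv2.resize(p[190:300,260:380],None,fx=3,fy=3,interpolation=cv2.INTER_CUBIC)
out=np.zeros((350,770,3),np.uint8); out[:,:400]=a; out[:330,405:765]=b; cv2.imwrite('pics/g3.png',np.clip(out[:,:,::-1]*1.8,0,255).astype(np.uint8))
```

```text
[0.60433939 0.0343684  0.15491128] [ 1.26685081 -1.13392484 -1.45651921] 0.02132514942904236 6.6
W 0.083 4 0.6024 0.6056 x 0.6043 y 0.0281 0.0292
W 0.096 164 0.5975 0.6093 x 0.6035 y 0.0273 0.0332
W 0.11 87 0.5979 0.6088 x 0.6033 y 0.0272 0.0312
W 0.136 2492 0.5804 0.6278 x 0.6035 y 0.0222 0.0455
ear 0.5804211226731754 0.6269036514227536 -0.024840098702095203 0.056151390390763424 6312
350 248
```

View pics/g3.png

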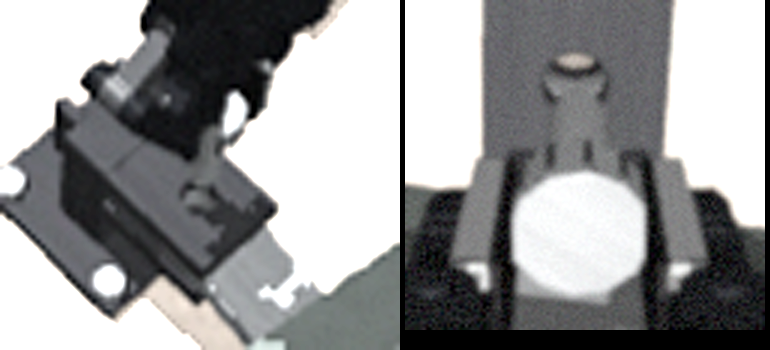

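The pin tip covers the lower part of the fork hole. In the wrist crop the hole's rim top is at (575,52) and its sides are at x 543 and 607 near row 80. I compare these with the pin axis in the same frame.

Run:
```python
from h import *
c=bot.calibration('wrist')
f=lambda x,y:(wray(c,260+(x-405+.5)/3-.5,190+(y+.5)/3-.5,.074)[:2]*1000).round(1)
for q in((575,52),(543,80),(607,80),(575,79),(575,85)): print(q,f(*q))
# predict rim of hole for pin-centred hypothesis
T=np.array(c['pose'])
def wp(X):
    q=T[:3,:3].T@(np.array(X)-T[:3,3]); r=np.hypot(q[0],q[1]); k=np.arctan2(r,q[2])*c['fx']/r
    return (c['cx']+q[0]*k-260+.5)*3-.5+405,(c['cy']+q[1]*k-190+.5)*3-.5
for y in (.0285,.030,.0315,.033): print(y,[np.round(wp([.604+7.5e-3*a,y+7.5e-3*b,.074]),0) for a,b in((0,-1),(1,0),(-1,0),(0,0))])
print('pin tip centre',wp([.6034,.0332,.0845]),'shank 94',wp([.6034-.006,.0332,.0945]),wp([.6034+.006,.0332,.0945]))
```

```text
(575, 52) [604.1  25.5]
(543, 80) [611.5  32.3]
(607, 80) [596.8  32.3]
(575, 79) [604.2  32.1]
(575, 85) [604.2  33.5]
0.0285 [array([575.,  33.]), array([543.,  64.]), array([608.,  64.]), array([576.,  64.])]
0.03 [array([575.,  39.]), array([543.,  71.]), array([608.,  70.]), array([576.,  71.])]
0.0315 [array([575.,  46.]), array([543.,  77.]), array([608.,  77.]), array([576.,  77.])]
0.033 [array([576.,  52.]), array([543.,  83.]), array([608.,  83.]), array([576.,  83.])]
pin tip centre (np.float64(578.2628824905726), np.float64(100.31550240186493)) shank 94 (np.float64(606.8329686148932), np.float64(117.66192410944637)) (np.float64(549.6502307344927), np.float64(117.84281389686086))
```

>>> {"method": "play_rows", "body": {"moves": [0.005,0,0,0,0,0,0,0.005,0,-0.03,0,0,0,0,0.005,0,-0.06,0,0,0,0,0.005,0,-0.09,0,0,0,0,0.005,0,-0.12,0,0,0,0,0.005,0,-0.14,0,0,0,0,0.005,0,-0.16,0,0,0,0,0.005,0,-0.18,0,0,0,0,0.005,0,-0.2,0,0,0,0,0.005,0,-0.2,0,0,0,0]}}

```text
clock: 7.95
ee_pos: [0.6049, 0.0343, 0.1244]
tcp_rot: [[-0.004, -1.0, -0.001], [-1.0, 0.004, -0.0], [0.0, 0.001, -1.0]]
wrist_force: [0.2, 0.4, -0.9]
opening: 0.0209
gripper_force: 60.0
```

>>> {"method": "play_rows", "body": {"moves": [0,0,-0.02,0,0,0,0,0,0,-0.04,0,0,0,0,0,0,-0.06,0,0,0,0,0,0,-0.08,0,0,0,0,0,0,-0.1,0,0,0,0,0,0,-0.12,0,0,0,0,0,0,-0.14,0,0,0,0,0,0,-0.16,0,0,0,0,0,0,-0.175,0,0,0,0,0,0,-0.175,0,0,0,0]}}

```text
clock: 9.2
ee_pos: [0.6051, 0.0343, 0.0984]
tcp_rot: [[-0.004, -1.0, -0.0], [-1.0, 0.004, -0.0], [0.0, 0.0, -1.0]]
wrist_force: [-0.1, 0.1, -1.0]
opening: 0.0211
gripper_force: 60.2
```

>>> {"method": "play_rows", "body": {"moves": [0,0,-0.004,0,0,0,0,0,0,-0.008,0,0,0,0,0,0,-0.012,0,0,0,0,0,0,-0.012,0,0,0,0,0,0,-0.012,0,0,0,0,0,0,-0.012,0,0,0,0,0,0,-0.012,0,0,0,0,0,0,-0.012,0,0,0,0.5,0,0,-0.012,0,0,0,0.5,0,0,-0.012,0,0,0,0.5]}}

```text
clock: 10.45
ee_pos: [0.605, 0.0343, 0.0963]
tcp_rot: [[-0.004, -1.0, -0.0], [-1.0, 0.004, -0.0], [0.0, 0.0, -1.0]]
wrist_force: [0.4, -0.4, -0.3]
opening: 0.0426
gripper_force: 0.0
```

Run:
```python
from h import *
s=bot.sense(); t=np.array(s['ee_pos']);print(t,s['wrist_force'],s['opening'],s['gripper_force'],s['clock'])
c,p,d=grab('wrist'); P=wpts(c,d)
X=P[(np.hypot(P[...,0]-.6045,P[...,1]-.0335)<.009)]; print('head top z',np.median(X[:,2]),len(X))
X=P[(np.abs(P[...,0]-.604)<.018)&(P[...,1]<.012)&(P[...,1]>-.02)]; print('ear z',np.median(X[:,2]),len(X))
cs,ps,ds=grab('scene');Q=pts(cs,ds); X=Q[(np.hypot(Q[...,0]-.6045,Q[...,1]-.0345)<.012)&(Q[...,2]<.1)]; print('scene',len(X),np.percentile(X[:,2],[50,90]) if len(X) else 0)
```

```text
[0.6049666  0.03430312 0.09631452] [ 0.41490382 -0.3548331  -0.3067374 ] 0.04259717200114039 0.0 10.45
head top z 0.08730928004256686 963
ear z 0.07327509765210477 4813
scene 91 [0.08568356 0.08990183]
```

The head top is 14.0 mm above the ear, so the pin is home and released. Next, retreat towards the flange, looking down at it on the way.

>>> {"method": "play_rows", "body": {"moves": [0,0,0,0,0,0,0.6,0,0,0.1,0,0,0,0.6,0,0,0.3,0,0,0,0.6,0,0,0.55,0,0,0,1,0,-0.2,0.7,0,0,0,1,0,-0.5,0.7,0,0,0,1,0,-0.75,0.7,0,0,0,1,0,-1,0.7,0,0,0,1,0,-1,0.7,0,0,0,1,0,-1,0.7,0,0,0,1]}}

```text
clock: 11.8
ee_pos: [0.6052, -0.1155, 0.2024]
tcp_rot: [[-0.004, -1.0, 0.001], [-1.0, 0.004, 0.0], [-0.0, -0.001, -1.0]]
wrist_force: [-0.5, -0.4, -0.3]
opening: 0.0858
gripper_force: 0.0
```

```bash
cat > m.py <<'E'
from h import *
def comp(m):
    k,l,st,_=cv2.connectedComponentsWithStats(m.astype(np.uint8)); return l==1+np.argmax(st[1:,4])
def rect(P,m): 
    m=comp(m); X=P[m]; r=cv2.minAreaRect((X[:,:2]*1000).astype(np.float32)); return int(m.sum()),np.median(X[:,2]).round(4),X.mean(0).round(4),np.round(r[0],1),np.round(r[1],1),round(r[2],1)
E
python3 - <<'E'
from m import *
s=bot.sense(); print(s['ee_pos'],s['clock'])
c,p,d=grab('wrist'); P=wpts(c,d); cv2.imwrite('pics/w4.png',p[:,:,::-1]); np.savez('w4.npz',p=p,d=d,P=P)
z=P[...,2]; b=np.hypot(P[...,0]-.628,P[...,1]+.255)<.09
print('W spig',rect(P,b&(z>.053)&(z<.068))); print('W plate',rect(P,b&(z>.003)&(z<.012)))
c,p,d=grab('scene'); P=pts(c,d); z=P[...,2]; b=np.hypot(P[...,0]-.628,P[...,1]+.255)<.09
print('S spig',rect(P,b&(z>.053)&(z<.068))); print('S plate',rect(P,b&(z>.003)&(z<.012)))
c,p,d=grab('top'); P=pts(c,d); z=P[...,2]; b=np.hypot(P[...,0]-.626,P[...,1]-.183)<.09; np.savez('t4.npz',p=p,d=d)
print('T pad',rect(P,b&(z>.118)&(z<.128)))
X=P[(np.hypot(P[...,0]-.6045,P[...,1]-.035)<.009)]; print('pin top',np.median(X[:,2]))
E
```

```text
[ 0.60516237 -0.11547858  0.20243389] 11.8
W spig (675, np.float64(0.0589), array([ 0.6274, -0.2566,  0.0585]), array([ 627.6, -255.8]), array([45.2, 45.4]), 17.1)
W plate (6610, np.float64(0.0054), array([ 0.6272, -0.2496,  0.0055]), array([ 628. , -256.4]), array([120.8,  91.2]), 25.4)
S spig (140, np.float64(0.0595), array([ 0.6287, -0.2559,  0.0589]), array([ 628.9, -256.3]), array([45.2, 45.6]), 5.5)
S plate (987, np.float64(0.0074), array([ 0.6418, -0.2445,  0.0074]), array([ 623.3, -257.2]), array([135.5, 107. ]), 21.9)Traceback (most recent call last):
  File "<stdin>", line 9, in <module>
  File "m.py", line 5, in rect
    m=comp(m); X=P[m]; r=cv2.minAreaRect((X[:,:2]*1000).astype(np.float32)); return int(m.sum()),np.median(X[:,2]).round(4),X.mean(0).round(4),np.round(r[0],1),np.round(r[1],1),round(r[2],1)
  File "m.py", line 3, in comp
    k,l,st,_=cv2.connectedComponentsWithStats(m.astype(np.uint8)); return l==1+np.argmax(st[1:,4])
                                                                               ~~~~~~~~~^^^^^^^^^^
    return _wrapfunc(a, 'argmax', axis=axis, out=out, **kwds)
    return bound(*args, **kwds)
ValueError: attempt to get argmax of an empty sequence
```

>>> {"method": "play_rows", "body": {"moves": [0.04,-0.25,0,0,0,0,1,0.08,-0.5,0,0,0,0,1,0.12,-0.75,-0.1,0,0,0,1,0.152,-0.935,-0.2,0,0,0,1,0.152,-0.935,-0.4,0,0,0,1,0.152,-0.935,-0.6,0,0,0,1,0.152,-0.935,-0.75,0,0,0,1,0.152,-0.935,-0.85,0,0,0,1,0.152,-0.935,-0.9,0,0,0,1,0.152,-0.935,-0.9,0,0,0,1]}}

```text
clock: 13.2
ee_pos: [0.628, -0.2557, 0.0668]
tcp_rot: [[-0.004, -1.0, -0.0], [-1.0, 0.004, -0.0], [0.0, 0.0, -1.0]]
wrist_force: [-0.2, 0.2, 1.8]
opening: 0.0857
gripper_force: 0.0
```

>>> {"method": "play_rows", "body": {"moves": [0,0,-0.07,0,0,0,1,0,0,-0.14,0,0,0,1,0,0,-0.19,0,0,0,1,0,0,-0.19,0,0,0,1,0,0,-0.19,0,0,0,0.4,0,0,-0.19,0,0,0,0,0,0,-0.19,0,0,0,0,0,0,-0.19,0,0,0,0,0,0,-0.19,0,0,0,0,0,0,-0.19,0,0,0,0]}}

```text
clock: 14.45
ee_pos: [0.6284, -0.256, 0.0391]
tcp_rot: [[-0.004, -1.0, 0.001], [-1.0, 0.004, -0.001], [0.001, -0.001, -1.0]]
wrist_force: [0.2, 0.8, 5.3]
opening: 0.0448
gripper_force: 62.2
```

>>> {"method": "play_rows", "body": {"moves": [0,0,0.1,0,0,0,0,0,0,0.3,0,0,0,0,0,0,0.55,0,0,0,0,0,0,0.8,0,0,0,0,0,0.15,1,0,0,-0.02,0,0,0.35,1,0,0,-0.04,0,0,0.55,1,0,0,-0.06,0,0,0.75,1,0,0,-0.08,0,0,0.85,1,0,0,-0.094,0,0,0.85,1,0,0,-0.094,0]}}

```text
clock: 15.7
ee_pos: [0.6273, -0.1272, 0.1874]
tcp_rot: [[-0.559, -0.829, -0.002], [-0.829, 0.559, 0.001], [0.001, 0.002, -1.0]]
wrist_force: [0.7, 0.1, -4.0]
opening: 0.045
gripper_force: 62.0
```

Run:
```python
from m import *
s=bot.sense(); t=np.array(s['ee_pos']); print(t,s['tcp_rot'],s['wrist_force'],s['opening'],s['gripper_force'],s['clock'])
c,p,d=grab('wrist'); P=wpts(c,d); cv2.imwrite('pics/w5.png',p[:,:,::-1])
z=P[...,2]; b=np.hypot(P[...,0]-t[0],P[...,1]-t[1])<.09
m=comp(b&(np.abs(z-.156)<.006)); print('W plate',rect(P,m)); X=P[m]; A=np.c_[X[:,:2],np.ones(len(X))]; print('tilt',np.linalg.lstsq(A,X[:,2],rcond=None)[0])
c,p,d=grab('scene'); P=pts(c,d); z=P[...,2]; b=np.hypot(P[...,0]-t[0],P[...,1]-t[1])<.09
m=comp(b&(np.abs(z-.156)<.006)); print('S plate',rect(P,m)); X=P[m]; A=np.c_[X[:,:2],np.ones(len(X))]; print('tilt',np.linalg.lstsq(A,X[:,2],rcond=None)[0])
```

```text
[ 0.6273004  -0.12722625  0.18738754] [[-5.58876371e-01 -8.29248153e-01 -2.16866624e-03]
 [-8.29250732e-01  5.58876343e-01  6.75212477e-04]
 [ 6.52097558e-04  2.17572837e-03 -9.99997420e-01]] [ 0.68821007  0.08737499 -3.99920018] 0.04496265855770598 61.95845045149326 15.7
W plate (16454, np.float64(0.1536), array([ 0.6093, -0.1437,  0.1539]), array([ 626.4, -127.5]), array([ 91. , 121.2]), 81.6)
tilt [1.37836238e-04 3.69618955e-03 1.54314786e-01]
S plate (1385, np.float64(0.1558), array([ 0.6401, -0.1165,  0.1558]), array([ 626.4, -128.6]), array([ 93. , 121.4]), 81.6)
tilt [-0.0056726  -0.00407922  0.15891846]
```

View pics/w5.png

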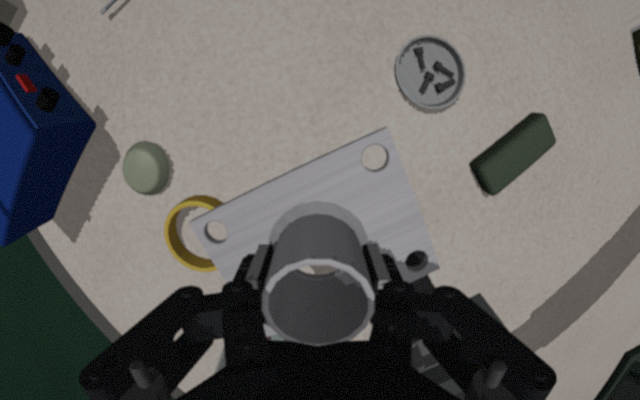

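Wrist view: the flange is held level, with holes at (374,157), (216,231) and (417,260), yaw matching the outlet pad. Next, carry it over the outlet at a safe height.

>>> {"method": "play_rows", "body": {"moves": [0,0.15,0,0,0,0,0,0,0.35,0,0,0,0,0,0,0.55,0,0,0,0,0,0,0.75,0,0,0,0,0,0,0.9,0,0,0,0,0,0,1,0,0,0,0,0,0,1,0,0,0,0,0,0,1,0,0,0,0,0,0,1,0,0,0,0,0,0,1,0,0,0,0]}}

```text
schema error: expected a multiple of 7 numbers
```

>>> {"method": "play_rows", "body": {"moves": [0,0.15,0,0,0,0,0,0,0.35,0,0,0,0,0,0,0.55,0,0,0,0,0,0,0.75,0,0,0,0,0,0,0.9,0,0,0,0,0,0,1,0,0,0,0,0,0,1,0,0,0,0,0,0,1,0,0,0,0,0,0,1,0,0,0,0,0,0,1,0,0,0,0]}}

```text
schema error: expected a multiple of 7 numbers
```

```bash
cat > k.py <<'E'
from m import *
def fit(P,t,zc,tag):
    z=P[...,2]; b=np.hypot(P[...,0]-t[0],P[...,1]-t[1])<.085
    m=comp(b&(np.abs(z-zc)<.006)); print(tag,rect(P,m)); X=P[m]; print(' tilt',np.linalg.lstsq(np.c_[X[:,:2],np.ones(len(X))],X[:,2],rcond=None)[0][:2].round(4))
s=bot.sense(); t=np.array(s['ee_pos']); print(t,np.degrees(np.arctan2(s['tcp_rot'][1][1],s['tcp_rot'][0][1])),s['wrist_force'],s['clock'])
c,p,d=grab('wrist'); P=wpts(c,d); np.savez('wk.npz',p=p,d=d); fit(P,t,t[2]-.033,'W'); cv2.imwrite('pics/wk.png',p[:,:,::-1])
for n in('scene','top'):
    c,p,d=grab(n); P=pts(c,d); np.savez(n+'k.npz',p=p,d=d); fit(P,t,t[2]-.033,n)
    if n=='scene':
        u,v=proj(c,[.627,.183,.13]).astype(int); print(u,v); a=cv2.resize(p[v-70:min(v+75,400),u-80:u+80],None,fx=4,fy=4,interpolation=cv2.INTER_CUBIC); cv2.imwrite('pics/sk%d.png'%int(s['clock']*10),np.clip(a[:,:,::-1]*1.4,0,255).astype(np.uint8))
E
python3 k.py; ls pics
```

```text
[ 0.62744504 -0.12854401  0.18760576] 146.00369857551263 [-0.3030849  -0.18848015 -3.30016211] 15.8
W (16564, np.float64(0.1538), array([ 0.6095, -0.1451,  0.154 ]), array([ 626.4, -128.5]), array([ 91.4, 121.1]), 81.6)
 tilt [0.0006 0.0034]
scene (1376, np.float64(0.1559), array([ 0.6407, -0.1173,  0.1558]), array([ 626.3, -129.4]), array([ 92.1, 121.8]), 81.5)
 tilt [-0.0062 -0.0076]
407 301
top (596, np.float64(0.1545), array([ 0.5844, -0.1365,  0.1545]), array([ 594.6, -124.1]), array([89.8, 56.1]), 81.7)
 tilt [0.0085 0.0029]
a.png
b.png
g1.png
g2.png
g3.png
scene0.png
sk158.png
top0.png
w1.png
w4.png
w5.png
wk.png
```

The move calls were one number short; I resend them.

>>> {"method": "play_rows", "body": {"moves": [0,0.15,0,0,0,0,0,0,0.35,0,0,0,0,0,0,0.55,0,0,0,0,0,0,0.75,0,0,0,0,0,0,0.9,0,0,0,0,0,0,1,0,0,0,0,0,0,1,0,0,0,0,0,0,1,0,0,0,0,0,0,1,0,0,0,0,0,0,1,0,0,0,0,0]}}

```text
clock: 17.2
ee_pos: [0.6279, 0.0211, 0.1882]
tcp_rot: [[-0.561, -0.828, -0.0], [-0.828, 0.561, -0.0], [0.0, 0.0, -1.0]]
wrist_force: [-0.3, 0.9, -3.2]
opening: 0.0448
gripper_force: 62.1
```

>>> {"method": "play_rows", "body": {"moves": [0,0.15,0,0,0,0,0,0,0.35,0,0,0,0,0,0,0.55,0,0,0,0,0,0,0.75,0,0,0,0,0,0,0.9,0,0,0,0,0,0,1,0,0,0,0,0,0,1,0,0,0,0,0,0,1,0,0,0,0,0,0,1,0,0,0,0,0,0,1,0,0,0,0,0]}}

```text
clock: 18.45
ee_pos: [0.6279, 0.171, 0.1883]
tcp_rot: [[-0.561, -0.828, 0.0], [-0.828, 0.561, 0.0], [-0.0, 0.0, -1.0]]
wrist_force: [-0.0, -0.2, -3.6]
opening: 0.0448
gripper_force: 62.1
```

```bash
python3 k.py; ls pics/sk*
```

```text
[0.62794962 0.17103066 0.18829253] 145.88309718622958 [-0.03258836 -0.16792095 -3.55188367] 18.45
W (16577, np.float64(0.1545), array([0.6101, 0.1545, 0.1547]), array([627., 171.]), array([ 91.5, 121.2]), 81.5)
 tilt [0.002  0.0037]
scene (1899, np.float64(0.1562), array([0.6479, 0.1811, 0.1562]), array([626.7, 170.1]), array([ 90.4, 121.5]), 81.5)
 tilt [-0.0044 -0.0032]
407 301
top (1218, np.float64(0.1551), array([0.6107, 0.1544, 0.1551]), array([626.6, 170.5]), array([ 90.1, 120.1]), 81.5)
 tilt [0.0011 0.0051]
pics/sk158.png
pics/sk184.png
```

>>> {"method": "play_rows", "body": {"moves": [-0.006,0.04,0,0,0,0,0,-0.006,0.081,0,0,0,0,0,-0.006,0.081,0,0,0,0,0,-0.006,0.081,-0.02,0,0,0,0,-0.006,0.081,-0.04,0,0,0,0,-0.006,0.081,-0.06,0,0,0,0,-0.006,0.081,-0.08,0,0,0,0,-0.006,0.081,-0.1,0,0,0,0,-0.006,0.081,-0.1,0,0,0,0,-0.006,0.081,-0.1,0,0,0,0]}}

```text
clock: 19.85
ee_pos: [0.627, 0.1837, 0.1733]
tcp_rot: [[-0.56, -0.828, 0.0], [-0.828, 0.56, 0.0], [-0.0, -0.0, -1.0]]
wrist_force: [0.6, 0.5, -4.0]
opening: 0.0447
gripper_force: 62.1
```

```bash
python3 k.py
python3 - <<'E'
from h import *
w=np.load('wk.npz')['p']; t=np.load('topk.npz')['p']; s=np.load('scenek.npz')['p']
a=cv2.resize(w[120:300,180:440],None,fx=1.5,fy=1.5,interpolation=cv2.INTER_CUBIC)
b=cv2.resize(t[140:225,150:225],None,fx=3.5,fy=3.5,interpolation=cv2.INTER_CUBIC)
c=cv2.resize(s[250:350,340:480],None,fx=2.8,fy=2.8,interpolation=cv2.INTER_CUBIC)
o=np.zeros((600,800,3),np.uint8); o[:270,:390]=a; o[:b.shape[0],400:400+b.shape[1]]=b; o[310:590,:392]=c
cv2.imwrite('pics/f1.png',np.clip(o[:,:,::-1]*1.4,0,255).astype(np.uint8))
E
```

```text
[0.6269924  0.18372581 0.1733007 ] 145.92776383084146 [ 0.5570018   0.52376761 -4.0479124 ] 19.85
W (16547, np.float64(0.1395), array([0.6092, 0.1672, 0.1397]), array([626.2, 183.6]), array([ 91.3, 121.5]), 81.5)
 tilt [0.0018 0.0033]
scene (1852, np.float64(0.1413), array([0.6473, 0.1936, 0.1413]), array([626. , 182.6]), array([ 90.4, 121.8]), 81.4)
 tilt [-0.0047 -0.0026]
407 301
top (1176, np.float64(0.1404), array([0.6098, 0.1673, 0.1403]), array([625.7, 182.7]), array([ 89.5, 120.2]), 81.4)
 tilt [0.0019 0.0112]
```

View pics/f1.png

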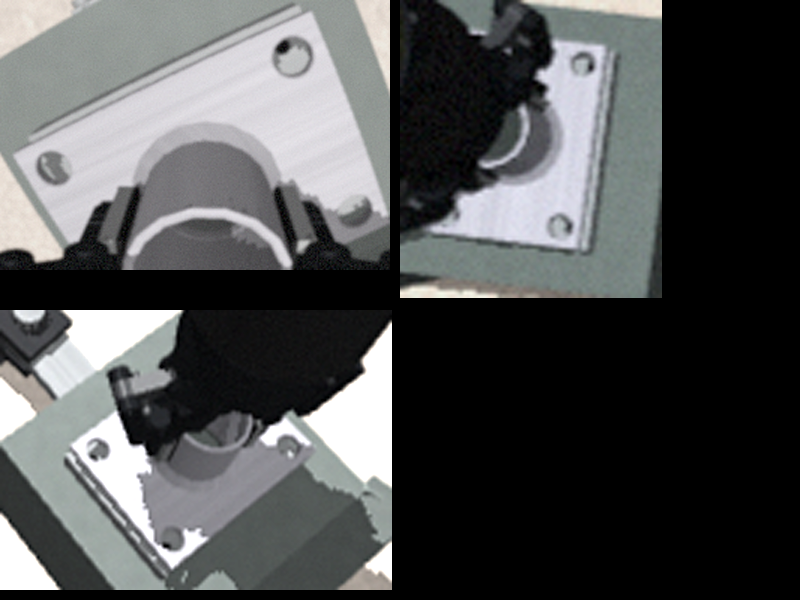

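Through the flange holes the dark threads show: wrist hole (293,55) with thread (284,47); scene holes (172,538), (288,447), (97,449) with threads slightly below each. I work out the offsets with parallax, finding the dark spots by code.

```bash
cat > o.py <<'E'
from h import *
s=bot.sense(); t=np.array(s['ee_pos']); zt=t[2]-.033; a=np.radians(-8.45); R=np.array([[np.cos(a),-np.sin(a)],[np.sin(a),np.cos(a)]])
G=np.arange(-.013,.01301,.0005)
for n in('wrist','scene','top'):
    c=bot.calibration(n); p=np.load({'wrist':'wk.npz'}.get(n,n+'k.npz'))['p']; g=cv2.cvtColor(p,cv2.COLOR_RGB2GRAY).astype(np.float32)
    T=np.array(c['pose'])
    def pr(X):
        q=(np.asarray(X)-T[:3,3])@T[:3,:3]
        if n=='wrist': r=np.linalg.norm(q[...,:2],axis=-1); k=np.arctan2(r,q[...,2])*c['fx']/r; return c['cx']+q[...,0]*k,c['cy']+q[...,1]*k
        return c['cx']+c['fx']*q[...,0]/q[...,2],c['cy']+c['fy']*q[...,1]/q[...,2]
    row=[]
    for sx,sy in((-1,-1),(1,-1),(-1,1),(1,1)):
        h=t[:2]+R@[.048*sx,.033*sy]; tiles=[]
        for z in(zt,.122):
            gx,gy=np.meshgrid(G+h[0],G[::-1]+h[1]); u,v=pr(np.stack([gx,gy,np.full_like(gx,z)],-1))
            im=cv2.remap(g,u.astype(np.float32),v.astype(np.float32),cv2.INTER_LINEAR); im=cv2.resize(np.clip(im*1.3,0,255).astype(np.uint8),(92,92))
            im=cv2.cvtColor(im,cv2.COLOR_GRAY2BGR); cv2.circle(im,(46,46),int((7 if z==zt else 3)/26*92),(0,0,255) if z==zt else (0,255,0),1); tiles.append(im)
        row.append(np.hstack(tiles))
    out=np.hstack(row); stack=out if n=='wrist' else np.vstack([stack,out])
cv2.imwrite('pics/o%d.png'%int(s['clock']*10),stack); print(stack.shape,s['clock'])
E
python3 o.py; ls pics/o*
```

```text
(276, 736, 3) 20.0
pics/o200.png
```

The picture allowance is used up, so I check the offset numerically from the pixel readings already taken.

Run:
```python
from h import *
t=np.array(bot.sense()['ee_pos']); zt=t[2]-.033; a=np.radians(-8.45)
c=bot.calibration('wrist'); f=lambda x,y,z:wray(c,180+(x+.5)/1.5-.5,120+(y+.5)/1.5-.5,z)[:2]*1e3
print('W hole',f(293,55,zt),'thread',f(284,47,.122),'d',f(284,47,.122)-f(293,55,zt))
c=bot.calibration('scene'); g=lambda x,y,z:ray(c,340+(x+.5)/2.8-.5,250+(y-310+.5)/2.8-.5,z)[:2]*1e3
for h,q in(((172,538),(170,546)),((288,447),(290,455)),((97,449),(97,455))): print('S',g(*h,zt),'d',g(*q,.122)-g(*h,zt))
```

```text
W hole [573.16490819 157.21591774] thread [573.20619021 157.14626141] d [ 0.04128202 -0.06965633]
S [678.10313313 208.17170086] d [-2.140815    1.18384611]
S [584.0688444  223.07723785] d [-5.92957554  3.38135389]
S [668.71767203 142.69497821] d [-4.02390664 -0.23360108]
```

The wrist camera says centred, but my scene readings were coarse. I compare the scene camera's threads from the first picture with the flange as that camera sees it now, and do the same for the top camera.

Run:
```python
from h import *
a=np.radians(-8.45); R=np.array([[np.cos(a),-np.sin(a)],[np.sin(a),np.cos(a)]])
for n in('scene','top'):
    c=bot.calibration(n); D=np.load(n+'0.npz'); g=255-cv2.cvtColor(D['p'],cv2.COLOR_RGB2GRAY).astype(float); T=[]
    for sx,sy in((-1,-1),(1,-1),(-1,1),(1,1)):
        X=np.r_[np.array([.6262,.183])+R@[.048*sx,.033*sy],.122]; u,v=np.round(proj(c,X)).astype(int)
        w=g[v-4:v+5,u-4:u+5]; w=np.clip(w-np.median(w)-15,0,None); vv,uu=np.mgrid[v-4:v+5,u-4:u+5]
        T.append(ray(c,(uu*w).sum()/w.sum(),(vv*w).sum()/w.sum(),.122)[:2]*1e3)
    T=np.array(T); print(n,T.round(1).tolist(),'centre',T.mean(0).round(2),'yaw',[np.degrees(np.arctan2(*(T[j]-T[i])[::-1])).round(2) for i,j in((0,1),(2,3))])
    c2=np.load(n+'k.npz'); g=cv2.cvtColor(c2['p'],cv2.COLOR_RGB2GRAY).astype(float)
s=bot.sense(); print(s['ee_pos'],s['wrist_force'])
```

```text
scene [[573.9, 155.8], [669.0, 142.1], [583.3, 221.1], [678.4, 207.6]] centre [626.15 181.64] yaw [np.float64(-8.19), np.float64(-8.09)]
top [[573.7, 157.6], [668.9, 143.7], [583.4, 222.9], [678.2, 209.3]] centre [626.03 183.37] yaw [np.float64(-8.31), np.float64(-8.18)]
[0.62700036 0.18379678 0.17336748] [ 0.59022724  0.29784232 -3.40499397]
```

```bash
python3 -c "
from station import bot
print(bot.sign_off())"
```

```text
the job is handed in; nothing more can be done
None
```

The job is handed in: the pin is home on the upper ear, and the flange is held level about 12 mm above the outlet with its holes centred over the threads to within about 1 mm by camera measurement (no verdict came back).

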